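# Unlock the fruit dish from its foot and hold it up

### The arm

A 6-joint arm with a two-finger parallel gripper is mounted at the origin on a cart in front of the work surface, level with it; the furniture and walls round the work are solid. World frame = base frame: x ahead of the robot, y to its left, z up, the work surface at z = 0. Lengths are in m, angles in rad, forces in N, time in s.
With the tool pointing down it reaches from about 0.4 to 0.825 m from the base axis. Payload 7 kg.
Tool frame: the origin (TCP) lies between the finger pads; the fingertips stand 14 mm ahead of it and the grasp point (between the pads) lies 5 mm behind it (arm.nose_length is the distance from the TCP to the fingertips, in m); z points along the fingers, y is the line along which they close (so a half turn about z gives the same grasp; the last joint's range is limited). The gripper opens to 85 mm and grips with 20 to 120 N. Pads are 22 mm wide; open, the fingers measure 114 mm over their backs; the gripper's body (76 mm by 85 mm) begins 54 mm behind the grasp point. The pads swing forward as they close: fully open they stand 13 mm farther back than shut.
Start: joints at [-0.937, 0.359, 0.012, 0, -1.224, -0.288], TCP at [0.229, -0.635, 0.245] pointing down, gripper open.
Joint ranges: [-3.07, 3.07], [-1.43, 2.12], [-1.02, 1.25], [-3.03, 1.67], [-3.05, -0], [-3.03, 3.03]. Speed limits (rad/s): [2.39, 2.39, 3.01, 3.14, 3.14, 3.14].

### API

Orientations are given as a unit quaternion [w, x, y, z].
In Python, from plant import arm gives the robot as it stands. The module is installed in compiled form; this text tells all that it offers.
- The arm moves only by the shell command python3 -m jog 'ROWS' [FORCE]. ROWS is JSON, a list of rows, each an object of numbers: "dx", "dy", "dz": the shift along the tool's x, y, z each as a share of 60 cm, from -1 to 1; "twist": the turn about the tool's z as a share of 60 degrees, from -1 to 1; "fingers": the opening, from -1 (shut) to 1 (fully open). In form: [{"dx": .., "dy": .., "dz": .., "twist": .., "fingers": ..}, ...]. A call has 1 to 12 rows; each row is the pose to reach, as a shift and turn from the pose commanded when the call began, along the tool's axes at that moment; what a row does not reach only later rows make up. A row lasts 1/10 s, in which the tool goes at most 50 mm and 8.59 degrees, less where a joint would pass 70% of its speed; a pose out of reach is approached as far as the arm can. A call with a number of a shift or a turn outside -1 to 1 is refused whole. A call with a gripper value outside its range is refused whole. The fingers move at their own pace and stop on an object; FORCE is the grip in N (left out, the last holds). Time passes only in rows, so rows that repeat a pose let the fingers close. It gives the time, the measured TCP pose, the force, the opening and the grip force at its end, in the units of the state.
- arm.observe(): the state, without advancing time (a new reading comes with each control period).
- arm.camera(name): name is "scene" or "top" or "wrist"; returns the picture (480x640x3 uint8, blue, green, red); there is no depth.
- arm.camera_info(name): a dict with "intrinsics" (3x3 intrinsics, pixels), "R" (3x3) and "t" (3): a world point X has camera coordinates R X + t; the wrist camera has in their place "mount" (4x4, takes a point from camera to tool coordinates, whose origin is the TCP and whose axes are the flange's). Camera axes: x right, y down, z forward; pixel columns grow to the right and rows downward; lengths in m; the calibration is good to about 2 mm. A picture is of the moment at which its call begins: read the wrist's pose just before it. camera_info takes no time and is no camera call.
- arm.hand_in(): hands the job in; it is judged then, once.
The state is a dict: "t": time; "joints": joint angles; "joint_velocities": joint speeds; "tau": joint torques, N m; "ee_pos": TCP position; "orientation": TCP orientation; "force": force on the tool from outside, world axes, zero at the start; "wrist_torque": the same for the moment, N m; "grip_width": finger opening in m; "grasp_force": force on a finger pad.
Only numpy, scipy, OpenCV 4.12 (cv2) and the standard library are available. Lean on these libraries where they do the work, as an engineer would, in place of code of your own. Each camera call takes 0.05 s, during which the arm holds its last target. There are 200 camera calls.

### The job

I want to put the foot of the fruit dish away. The dish is twist-locked on it: take the dish by one of its two wooden grips, turn it anticlockwise (seen from above) on the foot until it comes up against its stop, about a quarter turn, then lift it straight up clear of the foot without turning it back. Keep it level all the time so that the clementine stays in the middle, leave the things round about where they are, and finish still holding the dish still above the foot.

Things in the scene. Friction and masses are not known exactly. Their poses are not given: they have to be found in the camera images.
- dish: loose round spun-metal dish, 159 mm across, 0.2 kg (20 % either way), gently hollowed, a wooden grip on either side along its x axis (234 mm over both). Origin: on its axis, on the flat underside resting on the foot; z up. Hollow's lowest point 4 mm, rim 31 mm above it. A collar below, 90 mm across, 14 mm deep, hides two lugs. It starts 0.08 to 0.25 rad anticlockwise of locked
- grip_a (a point): centre of the wooden grip on the dish's -x side: a block 40 mm long radially, 20 mm wide, 24 mm tall, its centre 97 mm from the dish's axis and 22 mm above the dish's origin (117 mm above the worktop); at the start it points to the robot and to the left
- grip_b (a point): centre of the other wooden grip, the same, on the dish's +x side
- clementine: clementine, a ball 54 mm across, 0.07 kg, lying loose at the lowest point of the dish, whose hollow slopes only 0.04 rad there (0.1 rad from 15 mm out), so that it rolls off if the dish is tipped more; origin: its centre, 31 mm above the dish's origin. Its axes turn as it rolls
- foot: the dish's foot, standing firm (it does not move): round marble base 124 mm across, slim stem, head 76 mm across. Origin: on its axis on the worktop; the dish sits 95 mm above it. Locked end: dish x along foot x; exactly a quarter turn anticlockwise the lugs meet a solid stop. They can rise only within the last 11 degrees before it, elsewhere just 1.5 mm. Sideways play 2.5 mm, smooth fit
- mug_1: bystander: white cup, 62x85x51 mm, origin under its middle
- mug_2: bystander: white cup, 62x85x51 mm, origin under its middle
- glass_1: bystander: waisted glass, 66 mm across, 82 mm tall, origin under its middle
- lemon_1: bystander: lemon, 82x58x57 mm, origin under its middle
- garlic_1: bystander: garlic bulb, 54x53x55 mm, close behind the foot, origin under its middle
- teaspoon_1: bystander: teaspoon, 136x29x10 mm, in front of the foot, origin under its middle
Things that resemble listed ones, but are neither listed nor needed, are in the scene too. What is meant by the clementine is not pink or purple, and is the smaller of those in its own colour.

How it is judged:
By the outcome, as a careful person would: the job done as asked, in the order asked, and still so for the second after the job is handed in, while the arm keeps its last pose, push and grip.
It also fails if it takes over 58 s, if anything falls off the work surface, if the arm or the gripper's body presses on something with over 40 N, if the wrist force passes 120 N, or if a joint passes its speed limit or range.

## Working session

There is one attempt and no reset: what is moved stays moved. The work goes in short steps, Python scripts to look and compute and a shell command to move; the robot and the scene stay as the last step left them, time stands still between calls to the robot, and variables do not carry over. Pictures are saved under pics/ and viewed, at most 10 in all, crops included, and the job is handed in when it is done.

```bash
mkdir -p pics
python3 - <<'E'
from plant import arm
import cv2
for n in("scene","top"):
    cv2.imwrite(f"pics/{n}0.png",arm.camera(n)); i=arm.camera_info(n); print(n,i)
print(arm.observe(), arm.camera_info("wrist"), arm.nose_length)
E
```

```text
scene {'intrinsics': array([[551.74735573,   0.        , 314.15583009],
       [  0.        , 551.74735573, 238.13055685],
       [  0.        ,   0.        ,   1.        ]]), 'R': array([[ 0.63133822, -0.77537243, -0.01447907],
       [-0.45010783, -0.35116358, -0.82102806],
       [ 0.631518  ,  0.52486354, -0.57070419]]), 't': array([-0.27367047,  0.34982396,  1.23872039])}
top {'intrinsics': array([[565.72134799,   0.        , 313.05829861],
       [  0.        , 565.72134799, 236.31130219],
       [  0.        ,   0.        ,   1.        ]]), 'R': array([[-0.01943588, -0.99935926, -0.03005511],
       [-0.98384986,  0.0244669 , -0.1773156 ],
       [ 0.17793734,  0.02612343, -0.98369501]]), 't': array([0.11332319, 0.55622776, 1.22592862])}
{'t': 0.1, 'joints': array([-9.36884094e-01,  3.59310771e-01,  1.11715334e-02, -3.09532051e-04,
       -1.22410088e+00, -2.88082668e-01]), 'joint_velocities': array([-0.00023257, -0.00297713,  0.00168475,  0.00131651, -0.00160479,
       -0.00154085]), 'tau': array([-2.04390984e-03, -5.84766841e+01,  2.94107544e+01,  6.95456743e+00,
       -3.
[... 185 characters left out ...]
orce': array([ 0.36738363, -0.08011316, -0.22286818]), 'wrist_torque': array([ 0.00147702, -0.0007963 ,  0.05330252]), 'grasp_force': 0.0, 'grip_width': 0.08558402342140997} {'intrinsics': array([[401.608126  ,   0.        , 325.40143588],
       [  0.        , 401.608126  , 227.88671747],
       [  0.        ,   0.        ,   1.        ]]), 'mount': array([[-4.86690737e-04, -9.61254425e-01, -2.75662281e-01,
         7.09264716e-02],
       [ 9.99999778e-01, -5.93141553e-04,  3.02795555e-04,
         6.46594599e-04],
       [-4.54570320e-04, -2.75662073e-01,  9.61254501e-01,
        -1.27669057e-01],
       [ 0.00000000e+00,  0.00000000e+00,  0.00000000e+00,
         1.00000000e+00]])} 0.014
```

View pics/top0.png

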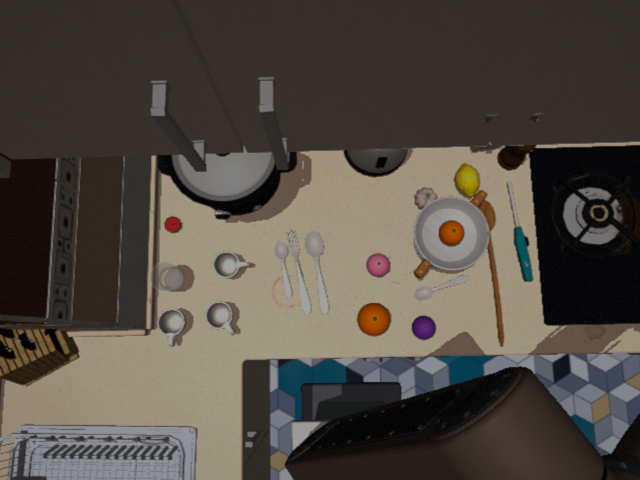

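View pics/scene0.png

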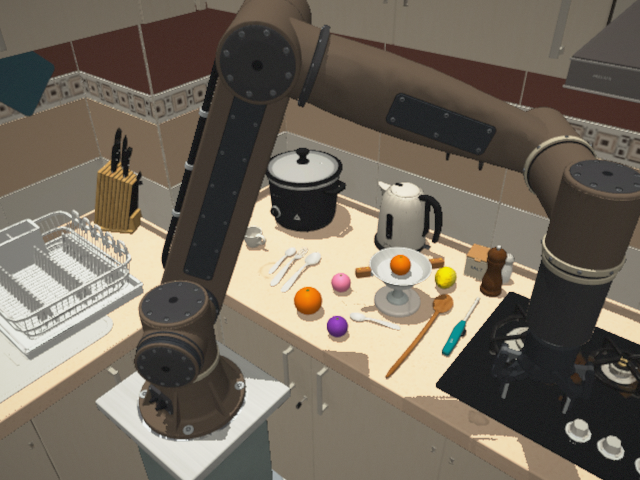

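The top view shows the dish at about (451,234), its near grip (grip_a) at (422,269), the far grip at (480,199) and the clementine at (451,233). The teaspoon lies in front at (440,288), with the garlic (424,197) and lemon (467,180) behind. The scene view agrees. I'll zoom in on the dish.

```bash
cat > h.py <<'E'
import numpy as np
from plant import arm
def ray(n,uv,z):
    i=arm.camera_info(n);R,t=i["R"],i["t"]
    d=R.T@np.linalg.inv(i["intrinsics"])@[*uv,1.];c=-R.T@t
    return c+d*(z-c[2])/d[2]
def proj(n,X):
    i=arm.camera_info(n);p=i["intrinsics"]@(i["R"]@np.asarray(X)+i["t"]);return p[:2]/p[2]
E
python3 - <<'E'
import cv2
im=cv2.imread("pics/top0.png")[160:310,380:530]
cv2.imwrite("pics/crop.png",cv2.resize(im,None,fx=4,fy=4,interpolation=cv2.INTER_CUBIC))
from h import *
for uv,z in[((451,234),.126),((422,269),.117),((480,199),.117),((451,233),.126)]:print(ray("top",uv,z))
E
```

```text
[ 0.54282741 -0.192165    0.126     ]
[ 0.47110191 -0.12884174  0.117     ]
[ 0.61918409 -0.26069994  0.117     ]
[ 0.54497075 -0.19229888  0.126     ]
```

View pics/crop.png

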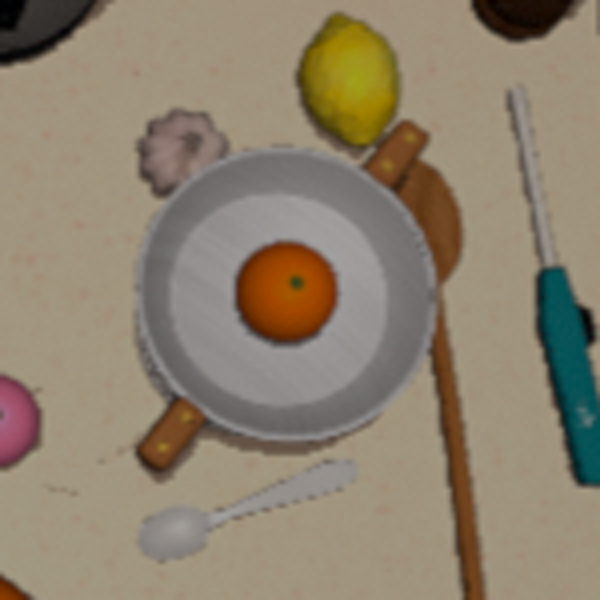

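Run:
```python
from h import *
f=lambda u,v,z:ray("top",(380+(u+.5)/4-.5,160+(v+.5)/4-.5),z)
c=f(287,293.5,.126);print("rim c",c)
P=[f(u,v,.129) for u,v in[(163,448),(187,418),(387,165),(410,135)]]
for p in P:print(p,np.linalg.norm((p-c)[:2]))
d=P[3]-P[0];print("dir a->b deg",np.degrees(np.arctan2(d[1],d[0])),"mid",(P[0]+P[3])/2)
print(f(287,293,.126+.0))
# tool axes
from scipy.spatial.transform import Rotation as R
o=arm.observe();q=o["orientation"];print(R.from_quat(np.r_[q[1:],q[0]]).as_matrix())
```

```text
rim c [ 0.54495107 -0.19308455  0.126     ]
[ 0.46427761 -0.12320255  0.129     ] 0.10673190867467873
[ 0.47970666 -0.13648963  0.129     ] 0.08637023389253569
[ 0.61240057 -0.24946973  0.129     ] 0.08791316304890098
[ 0.62845389 -0.26275212  0.129     ] 0.10874874975430153
dir a->b deg -40.3644829908202 mid [ 0.54636575 -0.19297733  0.129     ]
[ 0.54521907 -0.19310132  0.126     ]
[[-9.40830251e-01 -3.38877639e-01 -6.20596870e-04]
 [-3.38878182e-01  9.40829312e-01  1.33570540e-03]
 [ 1.31235034e-04  1.46697878e-03 -9.99998915e-01]]
```

```bash
python3 -m jog '[{"dx":-0.11,"dy":0.11,"dz":0,"twist":0.17,"fingers":1},{"dx":-0.11,"dy":0.11,"dz":0,"twist":0.17,"fingers":1},{"dx":-0.22,"dy":0.22,"dz":0,"twist":0.33,"fingers":1},{"dx":-0.33,"dy":0.33,"dz":0,"twist":0.5,"fingers":1},{"dx":-0.44,"dy":0.44,"dz":0,"twist":0.67,"fingers":1},{"dx":-0.55,"dy":0.55,"dz":0,"twist":0.83,"fingers":1},{"dx":-0.665,"dy":0.655,"dz":0,"twist":1,"fingers":1},{"dx":-0.665,"dy":0.655,"dz":0,"twist":1,"fingers":1},{"dx":-0.665,"dy":0.655,"dz":0,"twist":1,"fingers":1},{"dx":-0.665,"dy":0.655,"dz":0,"twist":1,"fingers":1},{"dx":-0.665,"dy":0.655,"dz":0,"twist":1,"fingers":1},{"dx":-0.665,"dy":0.655,"dz":0,"twist":1,"fingers":1}]'
python3 -m jog '[{"dx":0,"dy":0,"dz":0,"twist":0,"fingers":1},{"dx":0,"dy":0,"dz":0,"twist":0,"fingers":1},{"dx":0,"dy":0,"dz":0,"twist":0,"fingers":1}]'
python3 - <<'E'
from h import *
import cv2
from scipy.spatial.transform import Rotation as R
o=arm.observe();im=arm.camera("wrist");cv2.imwrite("pics/w1.png",im)
q=o["orientation"];M=R.from_quat(np.r_[q[1:],q[0]]).as_matrix()
print(o["t"],o["ee_pos"],o["joints"],np.degrees(np.arctan2(M[1,1],M[0,1])))
E
```

```text
t: 1.3
ee_pos: [0.4712, -0.128, 0.2454]
orientation: [0.0, 0.343, 0.939, 0.0]
force: [1.7, -1.1, -0.2]
grip_width: 0.0848
grasp_force: 0.0
t: 1.6
ee_pos: [0.4705, -0.1304, 0.2451]
orientation: [-0.0, 0.344, 0.939, -0.0]
force: [-0.2, -0.9, 0.2]
grip_width: 0.0852
grasp_force: 0.0
1.6 [ 0.47046181 -0.13043275  0.24505261] [ 1.33257347e-01  4.78718559e-02 -3.87089135e-01 -5.06434215e-05
 -1.13654795e+00 -2.40553011e+00] 49.807146339505415
```

View pics/w1.png

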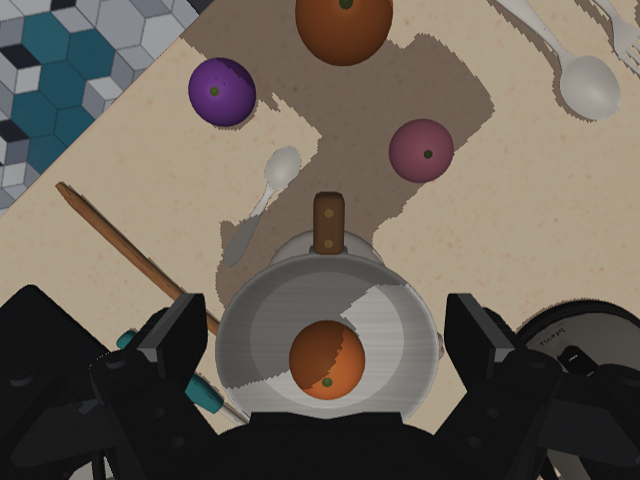

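The wrist view shows grip_a with its studs at (329,213) and (329,243), upright in the picture, so the tool is aligned along it. The space around it is clear.

Run:
```python
from h import *
from scipy.spatial.transform import Rotation as R
o=arm.observe();q=o["orientation"];M=R.from_quat(np.r_[q[1:],q[0]]).as_matrix();p=o["ee_pos"]
i=arm.camera_info("wrist");T=i["mount"];K=np.linalg.inv(i["intrinsics"])
c=p+M@T[:3,3]
for uv,z in[((329,213),.129),((329,243.5),.129),((327,357),.126)]:
    d=M@T[:3,:3]@K@[*uv,1];X=c+d*(z-c[2])/d[2];print(X,"tool",M.T@(X-p))
```

```text
[ 0.46314535 -0.12247988  0.129     ] tool [0.010859   0.00174378 0.11612619]
[ 0.478468   -0.13539941  0.129     ] tool [-0.00918336  0.00178337  0.11611813]
[ 0.54256384 -0.19125031  0.126     ] tool [-0.09419117  0.00057052  0.11908441]
```

```bash
python3 -m jog '[{"dx":0,"dy":0.002,"dz":0.04,"twist":0,"fingers":0.2},{"dx":0,"dy":0.002,"dz":0.09,"twist":0,"fingers":0.2},{"dx":0,"dy":0.002,"dz":0.14,"twist":0,"fingers":0.2},{"dx":0,"dy":0.002,"dz":0.18,"twist":0,"fingers":0.2},{"dx":0,"dy":0.002,"dz":0.21,"twist":0,"fingers":0.2},{"dx":0,"dy":0.002,"dz":0.221,"twist":0,"fingers":0.2},{"dx":0,"dy":0.002,"dz":0.221,"twist":0,"fingers":0.2},{"dx":0,"dy":0.002,"dz":0.221,"twist":0,"fingers":0.2},{"dx":0,"dy":0.002,"dz":0.221,"twist":0,"fingers":0.2}]'
python3 -m jog '[{"dx":0,"dy":0,"dz":0,"twist":0,"fingers":-0.2},{"dx":0,"dy":0,"dz":0,"twist":0,"fingers":-0.3},{"dx":0,"dy":0,"dz":0,"twist":0,"fingers":-0.4},{"dx":0,"dy":0,"dz":0,"twist":0,"fingers":-0.5},{"dx":0,"dy":0,"dz":0,"twist":0,"fingers":-0.6},{"dx":0,"dy":0,"dz":0,"twist":0,"fingers":-1},{"dx":0,"dy":0,"dz":0,"twist":0,"fingers":-1},{"dx":0,"dy":0,"dz":0,"twist":0,"fingers":-1},{"dx":0,"dy":0,"dz":0,"twist":0,"fingers":-1}]' 30
python3 - <<'E'
from h import *
import cv2
cv2.imwrite("pics/w2.png",arm.camera("wrist"));o=arm.observe();print(o["force"],o["wrist_torque"],o["joints"])
E
```

```text
t: 2.55
ee_pos: [0.4724, -0.1294, 0.1138]
orientation: [0.001, 0.344, 0.939, 0.0]
force: [-0.7, -0.5, 0.0]
grip_width: 0.0513
grasp_force: 0.0
t: 3.45
ee_pos: [0.4718, -0.1291, 0.1128]
orientation: [0.0, 0.344, 0.939, 0.0]
force: [-1.1, 1.7, 2.8]
grip_width: 0.0199
grasp_force: 32.3
[-0.92938884  0.69264673  3.70353058] [0.42251063 0.2873898  0.05381521] [ 1.35836657e-01  1.87788947e-01 -5.67278017e-01 -5.41598063e-06
 -8.15499106e-01 -2.40796287e+00]
```

View pics/w2.png

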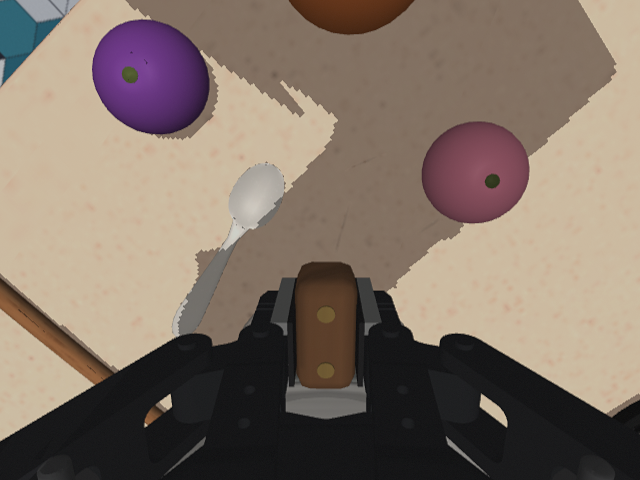

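The grip is centred: studs at (326,314) and (326,370), the pads flush on both sides, opening 20 mm. I'll start turning, 20° per call.

```bash
python3 -m jog '[{"dx":0,"dy":0,"dz":0,"twist":0,"fingers":-1},{"dx":0,"dy":0,"dz":0,"twist":0,"fingers":-1},{"dx":0,"dy":0,"dz":0,"twist":0,"fingers":-1}]' 90
python3 -m jog '[{"dx":0,"dy":-0.0014,"dz":0,"twist":-0.0083,"fingers":-1},{"dx":-0.0001,"dy":-0.0056,"dz":0,"twist":-0.0333,"fingers":-1},{"dx":-0.0004,"dy":-0.0113,"dz":0,"twist":-0.0667,"fingers":-1},{"dx":-0.0009,"dy":-0.0169,"dz":0,"twist":-0.1,"fingers":-1},{"dx":-0.0016,"dy":-0.0225,"dz":0,"twist":-0.1333,"fingers":-1},{"dx":-0.0025,"dy":-0.0281,"dz":0,"twist":-0.1667,"fingers":-1},{"dx":-0.0035,"dy":-0.0336,"dz":0,"twist":-0.2,"fingers":-1},{"dx":-0.0048,"dy":-0.0391,"dz":0,"twist":-0.2333,"fingers":-1},{"dx":-0.0063,"dy":-0.0446,"dz":0,"twist":-0.2667,"fingers":-1},{"dx":-0.0079,"dy":-0.05,"dz":0,"twist":-0.3,"fingers":-1},{"dx":-0.0093,"dy":-0.054,"dz":0,"twist":-0.325,"fingers":-1},{"dx":-0.0098,"dy":-0.0553,"dz":0,"twist":-0.3333,"fingers":-1}]'
cat > s.py <<'E'
from h import *
import sys,cv2
from scipy.spatial.transform import Rotation as R
o=arm.observe();q=o["orientation"];M=R.from_quat(np.r_[q[1:],q[0]]).as_matrix()
np.set_printoptions(precision=4,suppress=True)
print("t",o["t"],"p",o["ee_pos"],"yaw",np.degrees(np.arctan2(M[1,1],M[0,1])),"tilt",M[:2,2],"c",o["ee_pos"]-M[:,0]*.097,"F",o["force"],"T",o["wrist_torque"],o["joints"])
im=arm.camera("top")
h=cv2.cvtColor(im,cv2.COLOR_BGR2HSV)[190:280,400:510]
m=cv2.inRange(h,(5,215,100),(16,255,255));n,_,st,ce=cv2.connectedComponentsWithStats(m)
k=1+np.argmax(st[1:,4]) if n>1 else 0
if n>1: print("clem px",ce[k]+[400,190],st[k,4],ray("top",ce[k]+[400,190],.126))
if len(sys.argv)>1: cv2.imwrite(sys.argv[1],cv2.resize(im[140:340,350:560],None,fx=2.8,fy=2.8))
E
python3 s.py pics/t2.png
```

```text
t: 3.8
ee_pos: [0.4719, -0.1291, 0.1129]
orientation: [0.0, 0.344, 0.939, 0.0]
force: [-1.1, 1.9, 5.4]
grip_width: 0.0188
grasp_force: 88.0
t: 5.0
ee_pos: [0.4553, -0.1584, 0.1129]
orientation: [0.0, 0.175, 0.985, 0.0]
force: [0.1, 1.3, 4.0]
grip_width: 0.0189
grasp_force: 87.8
t 5.0 p [ 0.4553 -0.1584  0.1129] yaw 69.86417799975384 tilt [0.001 0.   ] c [ 0.5463 -0.1918  0.1129] F [0.0949 1.349  4.0159] T [ 0.5662 -0.3097  0.0584] [ 0.0745  0.1761 -0.5826  0.0001 -0.8111 -1.9968]
clem px [449.5455 221.2727] 11 [ 0.5703 -0.1908  0.126 ]
```

View pics/t2.png

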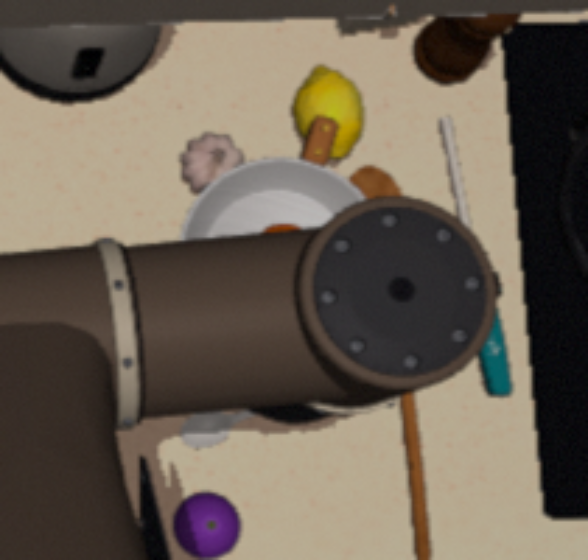

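The dish has turned: grip_b now sits over the lemon at (320,140) in the crop, at a safe height. Forces are small, and the clementine's edge shows at about (283,228), still in the middle.

```bash
python3 -m jog '[{"dx":0,"dy":-0.0014,"dz":0,"twist":-0.0083,"fingers":-1},{"dx":-0.0001,"dy":-0.0056,"dz":0,"twist":-0.0333,"fingers":-1},{"dx":-0.0004,"dy":-0.0113,"dz":0,"twist":-0.0667,"fingers":-1},{"dx":-0.0009,"dy":-0.0169,"dz":0,"twist":-0.1,"fingers":-1},{"dx":-0.0016,"dy":-0.0225,"dz":0,"twist":-0.1333,"fingers":-1},{"dx":-0.0025,"dy":-0.0281,"dz":0,"twist":-0.1667,"fingers":-1},{"dx":-0.0035,"dy":-0.0336,"dz":0,"twist":-0.2,"fingers":-1},{"dx":-0.0048,"dy":-0.0391,"dz":0,"twist":-0.2333,"fingers":-1},{"dx":-0.0063,"dy":-0.0446,"dz":0,"twist":-0.2667,"fingers":-1},{"dx":-0.0079,"dy":-0.05,"dz":0,"twist":-0.3,"fingers":-1},{"dx":-0.0093,"dy":-0.054,"dz":0,"twist":-0.325,"fingers":-1},{"dx":-0.0098,"dy":-0.0553,"dz":0,"twist":-0.3333,"fingers":-1}]' && python3 s.py
python3 -m jog '[{"dx":0,"dy":-0.0014,"dz":0,"twist":-0.0083,"fingers":-1},{"dx":-0.0001,"dy":-0.0056,"dz":0,"twist":-0.0333,"fingers":-1},{"dx":-0.0004,"dy":-0.0113,"dz":0,"twist":-0.0667,"fingers":-1},{"dx":-0.0009,"dy":-0.0169,"dz":0,"twist":-0.1,"fingers":-1},{"dx":-0.0016,"dy":-0.0225,"dz":0,"twist":-0.1333,"fingers":-1},{"dx":-0.0025,"dy":-0.0281,"dz":0,"twist":-0.1667,"fingers":-1},{"dx":-0.0035,"dy":-0.0336,"dz":0,"twist":-0.2,"fingers":-1},{"dx":-0.0048,"dy":-0.0391,"dz":0,"twist":-0.2333,"fingers":-1},{"dx":-0.0063,"dy":-0.0446,"dz":0,"twist":-0.2667,"fingers":-1},{"dx":-0.0079,"dy":-0.05,"dz":0,"twist":-0.3,"fingers":-1},{"dx":-0.0093,"dy":-0.054,"dz":0,"twist":-0.325,"fingers":-1},{"dx":-0.0098,"dy":-0.0553,"dz":0,"twist":-0.3333,"fingers":-1}]' && python3 s.py
python3 -c "
from h import *
import cv2
cv2.imwrite('pics/s2.png',cv2.resize(arm.camera('scene')[200:360,320:520],None,fx=3,fy=3))"
```

```text
t: 6.25
ee_pos: [0.4491, -0.1915, 0.1128]
orientation: [0.0, 0.001, 1.0, 0.0]
force: [0.4, 2.3, 5.4]
grip_width: 0.0187
grasp_force: 88.0
t 6.25 p [ 0.4491 -0.1915  0.1128] yaw 89.84245445118042 tilt [0.0004 0.    ] c [ 0.5461 -0.1918  0.1129] F [0.3977 2.2506 5.3759] T [ 0.8095 -0.2527  0.1615] [ 0.0006  0.1861 -0.5693 -0.0001 -0.8149 -1.5742]
clem px [451.     222.2424] 33 [ 0.5681 -0.1937  0.126 ]
t: 7.5
ee_pos: [0.4546, -0.2247, 0.1128]
orientation: [-0.0, -0.172, 0.985, 0.0]
force: [-0.9, 1.7, 6.2]
grip_width: 0.0187
grasp_force: 88.1
t 7.5 p [ 0.4546 -0.2247  0.1128] yaw 109.82153124616724 tilt [-0.0001  0.0001] c [ 0.5459 -0.1918  0.1127] F [-0.9059  1.6776  6.1786] T [ 0.6794 -0.0506  0.093 ] [-0.0712  0.2158 -0.5294 -0.0001 -0.8257 -1.1536]
```

View pics/s2.png

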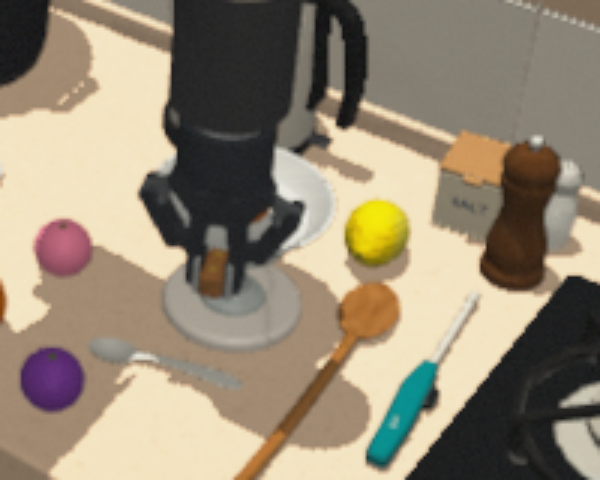

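The gripper holds the dish 60° on, and everything round about is unmoved (spoon (160,360), lemon (377,232) in the crop). The stop is 15–26° further.

```bash
python3 -m jog '[{"dx":0,"dy":-0.0014,"dz":0,"twist":-0.0083,"fingers":-1},{"dx":-0.0001,"dy":-0.0056,"dz":0,"twist":-0.0333,"fingers":-1},{"dx":-0.0004,"dy":-0.0113,"dz":0,"twist":-0.0667,"fingers":-1},{"dx":-0.0009,"dy":-0.0169,"dz":0,"twist":-0.1,"fingers":-1},{"dx":-0.0016,"dy":-0.0225,"dz":0,"twist":-0.1333,"fingers":-1},{"dx":-0.0025,"dy":-0.0281,"dz":0,"twist":-0.1667,"fingers":-1},{"dx":-0.0035,"dy":-0.0336,"dz":0,"twist":-0.2,"fingers":-1},{"dx":-0.0041,"dy":-0.0364,"dz":0,"twist":-0.2167,"fingers":-1},{"dx":-0.0041,"dy":-0.0364,"dz":0,"twist":-0.2167,"fingers":-1},{"dx":-0.0041,"dy":-0.0364,"dz":0,"twist":-0.2167,"fingers":-1}]' && python3 s.py
python3 -m jog '[{"dx":0,"dy":-0.0014,"dz":0,"twist":-0.0083,"fingers":-1},{"dx":0,"dy":-0.0028,"dz":0,"twist":-0.0167,"fingers":-1},{"dx":-0.0001,"dy":-0.0042,"dz":0,"twist":-0.025,"fingers":-1},{"dx":-0.0001,"dy":-0.0056,"dz":0,"twist":-0.0333,"fingers":-1},{"dx":-0.0001,"dy":-0.0056,"dz":0,"twist":-0.0333,"fingers":-1},{"dx":-0.0001,"dy":-0.0056,"dz":0,"twist":-0.0333,"fingers":-1}]' && python3 s.py
```

```text
t: 8.6
ee_pos: [0.4643, -0.2444, 0.1128]
orientation: [-0.0, -0.282, 0.959, -0.0]
force: [-0.3, 0.1, 5.5]
grip_width: 0.0184
grasp_force: 88.1
t 8.6 p [ 0.4643 -0.2444  0.1128] yaw 122.77606484276207 tilt [-0.0002 -0.0001] c [ 0.5458 -0.1919  0.1128] F [-0.2691  0.0931  5.5298] T [ 0.286  -0.0535  0.0329] [-0.1103  0.2423 -0.4923  0.0002 -0.8364 -0.8886]
t: 9.25
ee_pos: [0.466, -0.2471, 0.1128]
orientation: [-0.0, -0.299, 0.954, 0.0]
force: [-0.9, 0.4, 6.6]
grip_width: 0.0189
grasp_force: 88.1
t 9.25 p [ 0.466  -0.2471  0.1128] yaw 124.77842429315969 tilt [-0.0003 -0.0001] c [ 0.5457 -0.1918  0.1128] F [-0.8766  0.3646  6.5652] T [0.4588 0.0546 0.106 ] [-0.1154  0.2467 -0.4861  0.0001 -0.8384 -0.8485]
```

Next, 2° steps at 5°/s, watching the force.

```bash
python3 -m jog '[{"dx":0,"dy":-0.0014,"dz":0,"twist":-0.0083,"fingers":-1},{"dx":0,"dy":-0.0028,"dz":0,"twist":-0.0167,"fingers":-1},{"dx":-0.0001,"dy":-0.0042,"dz":0,"twist":-0.025,"fingers":-1},{"dx":-0.0001,"dy":-0.0056,"dz":0,"twist":-0.0333,"fingers":-1},{"dx":-0.0001,"dy":-0.0056,"dz":0,"twist":-0.0333,"fingers":-1}]' && python3 s.py
python3 -m jog '[{"dx":0,"dy":-0.0014,"dz":0,"twist":-0.0083,"fingers":-1},{"dx":0,"dy":-0.0028,"dz":0,"twist":-0.0167,"fingers":-1},{"dx":-0.0001,"dy":-0.0042,"dz":0,"twist":-0.025,"fingers":-1},{"dx":-0.0001,"dy":-0.0056,"dz":0,"twist":-0.0333,"fingers":-1},{"dx":-0.0001,"dy":-0.0056,"dz":0,"twist":-0.0333,"fingers":-1}]' && python3 s.py
```

```text
t: 9.8
ee_pos: [0.4679, -0.2499, 0.1127]
orientation: [-0.0, -0.316, 0.949, 0.0]
force: [-0.2, 1.1, 5.0]
grip_width: 0.0186
grasp_force: 88.2
t 9.8 p [ 0.4679 -0.2499  0.1127] yaw 126.78788224155214 tilt [-0.0005  0.    ] c [ 0.5456 -0.1918  0.1127] F [-0.1666  1.1095  5.0209] T [0.4923 0.1091 0.054 ] [-0.1205  0.2513 -0.4796  0.     -0.8404 -0.8083]
t: 10.35
ee_pos: [0.47, -0.2525, 0.1127]
orientation: [-0.0, -0.332, 0.943, 0.0]
force: [-1.5, 1.5, 6.6]
grip_width: 0.0188
grasp_force: 88.2
t 10.35 p [ 0.47   -0.2525  0.1127] yaw 128.7900772645325 tilt [-0.0006  0.    ] c [ 0.5456 -0.1917  0.1127] F [-1.4641  1.4999  6.575 ] T [0.5153 0.1052 0.0476] [-0.1252  0.2558 -0.473   0.     -0.8425 -0.7686]
```

```bash
python3 -m jog '[{"dx":0,"dy":-0.0014,"dz":0,"twist":-0.0083,"fingers":-1},{"dx":0,"dy":-0.0028,"dz":0,"twist":-0.0167,"fingers":-1},{"dx":-0.0001,"dy":-0.0042,"dz":0,"twist":-0.025,"fingers":-1},{"dx":-0.0001,"dy":-0.0056,"dz":0,"twist":-0.0333,"fingers":-1},{"dx":-0.0001,"dy":-0.0056,"dz":0,"twist":-0.0333,"fingers":-1}]' && python3 s.py
python3 -m jog '[{"dx":0,"dy":-0.0014,"dz":0,"twist":-0.0083,"fingers":-1},{"dx":0,"dy":-0.0028,"dz":0,"twist":-0.0167,"fingers":-1},{"dx":-0.0001,"dy":-0.0042,"dz":0,"twist":-0.025,"fingers":-1},{"dx":-0.0001,"dy":-0.0042,"dz":0,"twist":-0.025,"fingers":-1}]' && python3 s.py
```

```text
t: 10.9
ee_pos: [0.4721, -0.2551, 0.1128]
orientation: [-0.0, -0.348, 0.937, 0.0]
force: [-0.5, 1.8, 6.6]
grip_width: 0.019
grasp_force: 88.1
t 10.9 p [ 0.4721 -0.2551  0.1128] yaw 130.78526980678404 tilt [-0.0006  0.    ] c [ 0.5455 -0.1917  0.1127] F [-0.4724  1.7661  6.5799] T [0.4949 0.2058 0.1318] [-0.1298  0.2604 -0.4664  0.0001 -0.8446 -0.7292]
t: 11.35
ee_pos: [0.4738, -0.257, 0.1128]
orientation: [-0.0, -0.361, 0.933, 0.0]
force: [-0.3, 1.2, 6.2]
grip_width: 0.019
grasp_force: 88.2
t 11.35 p [ 0.4738 -0.257   0.1128] yaw 132.28566120909295 tilt [-0.0007  0.    ] c [ 0.5455 -0.1917  0.1127] F [-0.2876  1.237   6.1853] T [0.4682 0.1538 0.1093] [-0.1331  0.264  -0.4613  0.0001 -0.8462 -0.6997]
```

Turned 82.5° so far, with no contact. I'll go on in 1.5° steps.

```bash
python3 -m jog '[{"dx":0,"dy":-0.0014,"dz":0,"twist":-0.0083,"fingers":-1},{"dx":0,"dy":-0.0028,"dz":0,"twist":-0.0167,"fingers":-1},{"dx":-0.0001,"dy":-0.0042,"dz":0,"twist":-0.025,"fingers":-1},{"dx":-0.0001,"dy":-0.0042,"dz":0,"twist":-0.025,"fingers":-1}]' && python3 s.py
```

```text
t: 11.8
ee_pos: [0.4755, -0.2588, 0.1128]
orientation: [-0.0, -0.373, 0.928, 0.0]
force: [-0.6, -0.2, 5.9]
grip_width: 0.019
grasp_force: 88.2
t 11.8 p [ 0.4755 -0.2588  0.1128] yaw 133.78432644731777 tilt [-0.0007 -0.    ] c [ 0.5455 -0.1917  0.1127] F [-0.6322 -0.1662  5.9108] T [0.4067 0.2178 0.1127] [-0.1363  0.2675 -0.4561  0.0002 -0.8479 -0.6705]
```

```bash
python3 -m jog '[{"dx":0,"dy":-0.0014,"dz":0,"twist":-0.0083,"fingers":-1},{"dx":0,"dy":-0.0028,"dz":0,"twist":-0.0167,"fingers":-1},{"dx":0,"dy":-0.0028,"dz":0,"twist":-0.0167,"fingers":-1}]' && python3 s.py
```

```text
t: 12.15
ee_pos: [0.4762, -0.2597, 0.1127]
orientation: [-0.001, -0.381, 0.925, 0.001]
force: [-2.5, 3.9, 7.4]
grip_width: 0.019
grasp_force: 88.5
t 12.15 p [ 0.4762 -0.2597  0.1127] yaw 134.75527267628638 tilt [-0.0014  0.0006] c [ 0.5451 -0.1914  0.1126] F [-2.5333  3.9216  7.4006] T [ 1.1041  0.6324 -0.0977] [-0.1382  0.2697 -0.4529 -0.0005 -0.8497 -0.6512]
```

```bash
python3 -m jog '[{"dx":0,"dy":-0.0014,"dz":0,"twist":-0.0083,"fingers":-1},{"dx":0,"dy":-0.0028,"dz":0,"twist":-0.0167,"fingers":-1},{"dx":0,"dy":-0.0028,"dz":0,"twist":-0.0167,"fingers":-1},{"dx":0,"dy":-0.0028,"dz":0,"twist":-0.0167,"fingers":-1}]' && python3 s.py
```

```text
t: 12.6
ee_pos: [0.4766, -0.2603, 0.1125]
orientation: [-0.001, -0.388, 0.922, 0.001]
force: [-5.5, 5.9, 11.0]
grip_width: 0.0189
grasp_force: 89.4
t 12.6 p [ 0.4766 -0.2603  0.1125] yaw 135.65022933103396 tilt [-0.0024  0.0017] c [ 0.5444 -0.191   0.1125] F [-5.5334  5.926  11.0146] T [ 2.4332  1.36   -0.7412] [-0.1399  0.2716 -0.45   -0.0018 -0.8518 -0.6329]
```

The stop is met: about 8 N against the turn, wrist moment rising, 86° turned. I'll ease the push off (1° of command) and lift gently.

```bash
python3 -m jog '[{"dx":0,"dy":0.0014,"dz":0,"twist":0.0083,"fingers":-1},{"dx":0,"dy":0.0028,"dz":0,"twist":0.0167,"fingers":-1},{"dx":0,"dy":0.0028,"dz":0,"twist":0.0167,"fingers":-1}]' 110 && python3 s.py
python3 -m jog '[{"dx":0,"dy":0,"dz":-0.001,"twist":0,"fingers":-1},{"dx":0,"dy":0,"dz":-0.002,"twist":0,"fingers":-1},{"dx":0,"dy":0,"dz":-0.004,"twist":0,"fingers":-1},{"dx":0,"dy":0,"dz":-0.006,"twist":0,"fingers":-1},{"dx":0,"dy":0,"dz":-0.007,"twist":0,"fingers":-1},{"dx":0,"dy":0,"dz":-0.008,"twist":0,"fingers":-1},{"dx":0,"dy":0,"dz":-0.008,"twist":0,"fingers":-1}]' && python3 s.py
```

```text
t: 12.95
ee_pos: [0.4762, -0.2597, 0.1127]
orientation: [-0.0, -0.38, 0.925, 0.0]
force: [-2.5, 2.0, 8.0]
grip_width: 0.0184
grasp_force: 107.3
t 12.95 p [ 0.4762 -0.2597  0.1127] yaw 134.72474211301946 tilt [-0.0011  0.0005] c [ 0.5451 -0.1915  0.1127] F [-2.5319  2.0056  7.9618] T [ 1.129   0.6301 -0.1302] [-0.1381  0.2695 -0.4531 -0.0005 -0.8494 -0.6518]
t: 13.7
ee_pos: [0.4761, -0.26, 0.117]
orientation: [-0.001, -0.381, 0.925, 0.001]
force: [-0.6, 1.1, -5.1]
grip_width: 0.0187
grasp_force: 107.4
t 13.7 p [ 0.4761 -0.26    0.117 ] yaw 134.78794653797638 tilt [-0.0018  0.0004] c [ 0.545  -0.1916  0.1169] F [-0.6378  1.0531 -5.0641] T [-0.215   0.9217 -0.1919] [-0.1385  0.2646 -0.448  -0.0001 -0.86   -0.6505]
```

```bash
python3 -m jog '[{"dx":0,"dy":0,"dz":-0.002,"twist":0,"fingers":-1},{"dx":0,"dy":0,"dz":-0.005,"twist":0,"fingers":-1},{"dx":0,"dy":0,"dz":-0.01,"twist":0,"fingers":-1},{"dx":0,"dy":0,"dz":-0.014,"twist":0,"fingers":-1},{"dx":0,"dy":0,"dz":-0.016,"twist":0,"fingers":-1},{"dx":0,"dy":0,"dz":-0.017,"twist":0,"fingers":-1},{"dx":0,"dy":0,"dz":-0.017,"twist":0,"fingers":-1}]' && python3 s.py pics/t3.png
python3 -c "
from h import *
import cv2
a=cv2.imread('pics/t3.png')[:, 100:500]
s=cv2.resize(arm.camera('scene')[200:360,330:480],None,fx=2.6,fy=2.6)
w=cv2.resize(arm.camera('wrist'),None,fx=.6,fy=.6)
h=max(a.shape[0],s.shape[0]); f=lambda i:cv2.copyMakeBorder(i,0,h-i.shape[0],0,0,0)
cv2.imwrite('pics/m3.png',cv2.hconcat([f(a),f(s)]))"
```

```text
t: 14.45
ee_pos: [0.4778, -0.2602, 0.1284]
orientation: [0.001, -0.381, 0.924, -0.001]
force: [0.5, 0.1, -3.7]
grip_width: 0.0183
grasp_force: 107.8
t 14.45 p [ 0.4778 -0.2602  0.1284] yaw 134.81783155294173 tilt [ 0.0019 -0.0005] c [ 0.5466 -0.1919  0.1285] F [ 0.5319  0.1205 -3.6532] T [-0.1431  0.2009 -0.014 ] [-0.1383  0.2516 -0.4348  0.0003 -0.8824 -0.6505]
```

View pics/m3.png

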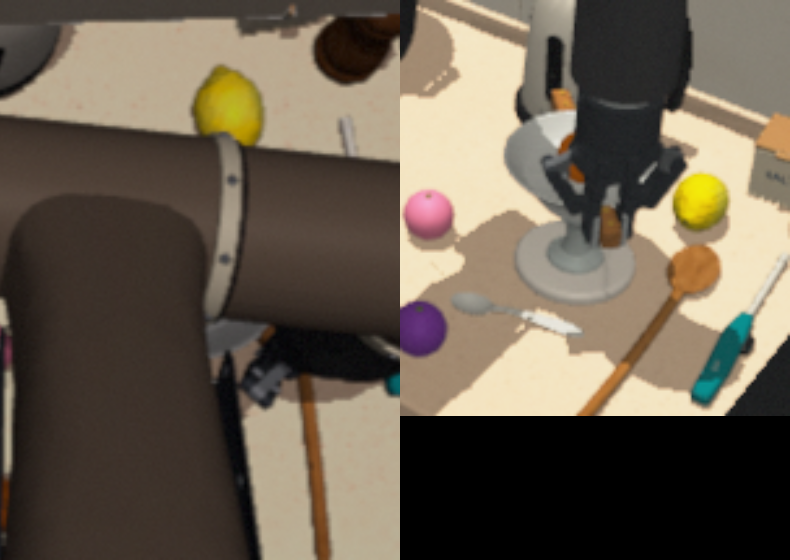

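The clementine is still in the middle of the dish (about (575,157) in the right half), the dish looks level, and the load is only its weight. I'll lift on, clear of the foot.

```bash
python3 -m jog '[{"dx":0,"dy":0,"dz":-0.002,"twist":0,"fingers":-1},{"dx":0,"dy":0,"dz":-0.006,"twist":0,"fingers":-1},{"dx":0,"dy":0,"dz":-0.012,"twist":0,"fingers":-1},{"dx":0,"dy":0,"dz":-0.02,"twist":0,"fingers":-1},{"dx":0,"dy":0,"dz":-0.028,"twist":0,"fingers":-1},{"dx":0,"dy":0,"dz":-0.036,"twist":0,"fingers":-1},{"dx":0,"dy":0,"dz":-0.044,"twist":0,"fingers":-1},{"dx":0,"dy":0,"dz":-0.052,"twist":0,"fingers":-1},{"dx":0,"dy":0,"dz":-0.06,"twist":0,"fingers":-1},{"dx":0,"dy":0,"dz":-0.066,"twist":0,"fingers":-1},{"dx":0,"dy":0,"dz":-0.07,"twist":0,"fingers":-1},{"dx":0,"dy":0,"dz":-0.072,"twist":0,"fingers":-1}]'
python3 -m jog '[{"dx":0,"dy":0,"dz":0,"twist":0,"fingers":-1},{"dx":0,"dy":0,"dz":0,"twist":0,"fingers":-1},{"dx":0,"dy":0,"dz":0,"twist":0,"fingers":-1},{"dx":0,"dy":0,"dz":0,"twist":0,"fingers":-1},{"dx":0,"dy":0,"dz":0,"twist":0,"fingers":-1},{"dx":0,"dy":0,"dz":0,"twist":0,"fingers":-1},{"dx":0,"dy":0,"dz":0,"twist":0,"fingers":-1},{"dx":0,"dy":0,"dz":0,"twist":0,"fingers":-1},{"dx":0,"dy":0,"dz":0,"twist":0,"fingers":-1},{"dx":0,"dy":0,"dz":0,"twist":0,"fingers":-1}]'
python3 s.py; python3 -c "
from h import *
import cv2
cv2.imwrite('pics/s4.png',cv2.resize(arm.camera('scene')[180:360,320:520],None,fx=3,fy=3))"
```

```text
t: 15.8
ee_pos: [0.4771, -0.26, 0.1712]
orientation: [0.0, -0.381, 0.925, -0.0]
force: [0.2, 0.3, -3.5]
grip_width: 0.0181
grasp_force: 107.8
t: 16.8
ee_pos: [0.477, -0.26, 0.1709]
orientation: [-0.0, -0.381, 0.925, 0.0]
force: [-0.1, -0.1, -2.7]
grip_width: 0.0184
grasp_force: 107.8
t 16.8 p [ 0.477  -0.26    0.1709] yaw 134.80397067043288 tilt [-0. -0.] c [ 0.5458 -0.1917  0.1709] F [-0.0685 -0.1493 -2.6595] T [-0.176   0.2139  0.021 ] [-0.1383  0.2055 -0.3835  0.     -0.9818 -0.6505]
```

View pics/s4.png

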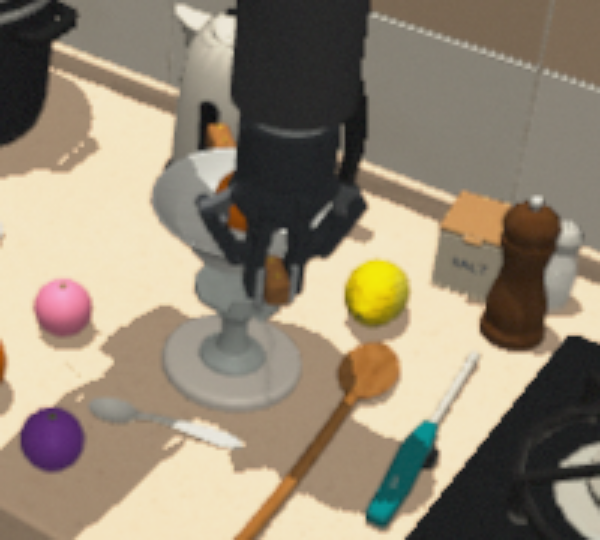

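The foot's head and stem show below the lifted dish, which holds the clementine (visible edge at about (230,200)). The far grip is at (220,135). I'll check level numerically.

Run:
```python
from h import *
c=np.array([.5458,-.1917,.153])
g=lambda X:(proj("scene",X)-[320,180])*3
print("clem",g(c+[0,0,.031]),"edge L",g(c+[0,0,.031]+.027*np.array([-.63,.775,0])*1))
for t in(-.05,0,.05):
    u=np.array([.709*np.cos(t),.705*np.cos(t),np.sin(t)]);a=c-.097*np.array([.709,.705,0])
    print(t,"grip_b outer top",g(a+.214*u+[0,0,.034]))
print("rim left",g(c+[-.63*.0795,.775*.0795,.031]))
```

```text
clem [243.03452677 198.90475069] edge L [210.60082948 199.27071598]
-0.05 grip_b outer top [212.6030926  130.22248275]
0 grip_b outer top [213.31941626 119.99920047]
0.05 grip_b outer top [214.17043972 110.01689892]
rim left [147.56772421 199.98194939]
```

```bash
python3 -c "
from h import *
import cv2
im=arm.camera('scene')
cv2.imwrite('pics/z5.png',cv2.resize(im[210:270,365:425],None,fx=10,fy=10,interpolation=cv2.INTER_CUBIC))"
```

```text
(no output)
```

View pics/z5.png

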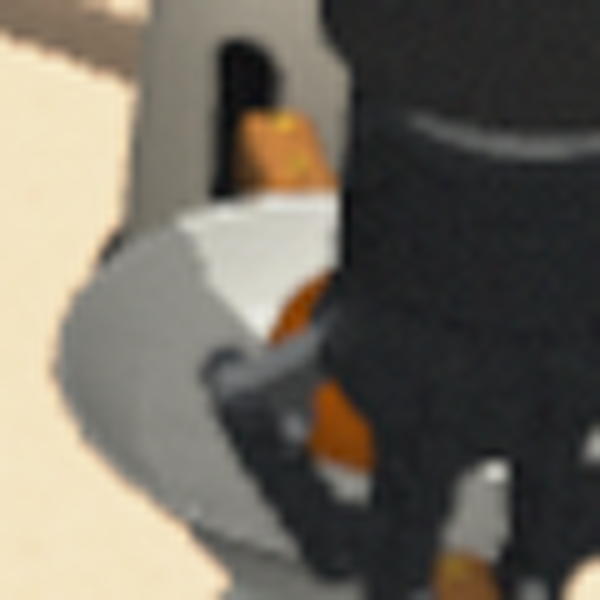

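The far grip's end and the clementine's outline are within 2 px of where they would be if the dish were level and the clementine central. The dish is held still, 58 mm up.

```bash
python3 -c "
from plant import arm
print(arm.hand_in())"
```

```text
the job is handed in; nothing more can be done
None
```

The dish was turned about 86° anticlockwise to its stop, lifted straight up about 58 mm clear of the foot, and the job was handed in with it held level and still, the clementine in the middle; in the last views nothing round about had moved, though mugs, glass and garlic were not rechecked after the turn.

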